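# Fit a push-release knob to a shed-door latch and hold it in

## Task

Slide the loose steel collar down over the latch's upright D-section rod so that it lies flat on the latch case, then turn the black pointer knob so that its flat matches the rod's flat and push it all the way onto the rod. Finish still holding the knob pressed right down on the collar, with the spring bolt drawn back, so that I can tighten its grub screw: do not let go. Leave the padlock, hinge, keeper plate and wooden box where they lie.

Things in the scene. Friction and masses are not known exactly. Their poses are not given: they have to be found in the camera images.
- latch: Fixed to the bench: wooden door-stile offcut, 105 (x) by 240 (y) by 28 mm, with a grey steel latch case, 86 (x) by 110 (y) by 30 mm, screwed on top; case top 58 mm above the bench. Origin at bench level under the push rod, which stands up from the middle of the case; board from x -62.5 to +42.5 mm. +x: the edge where the spring bolt projects; y along the board; z up.
- rod_foot (a point): Point on the rod's axis in the top face of the latch case, 58 mm above the bench; fixed to the latch. Axes as the latch's.
- rod_tip (a point): Centre of the top end of the steel push rod, 45 mm above the case (103 mm above the bench) at the start; moves down with the rod. Rod 18 mm in diameter, with a flat along its whole length 3 mm from the axis; the flat faces this point's +x, the side where the bolt projects. Top edge chamfered 1 mm. z up. The rod cannot turn.
- push_rod (a joint): Travel of the push rod into the case, m: 0 = out (start), grows downward to its end stop at 0.009. A spring resists with 3 N plus 1 N per mm. With the collar on and the knob home, the knob's underside meets the collar at 0.007 (10 N).
- bolt (a joint): How far the spring bolt is drawn back, m: 0 = out, projecting 14 mm from the case; linked to the push rod, 2 mm for each mm of push (0.014 with the knob down on the collar).
- collar_center (a point): The loose steel collar (a plain ring), outer diameter 32 mm, bore 21 mm, 20 mm high, starting flat on the bench: its centre, half-way up (10 mm above its underside). z along the bore. Either face may be down.
- knob_grip (a point): Loose black pointer knob, 80 g, upright on the bench, bore down: point on its axis mid-height of its grip bar, 33 mm above its underside. Bar 16 mm thick (y), 22 to 44 mm above the underside, from x -24 to +30 mm, with a pointed nose at +x. Below it a round hub, 36 mm across, 22 mm high. The nose must point the way the rod's flat faces. z up.
- knob_seat (a point): Centre of the closed end of the knob's D-shaped bore, on the knob's axis, 18 mm above its underside; axes as knob_grip. The bore opens in the underside: 20 mm across, 18 mm deep, its flat 4 mm from the axis on the nose side (+x). With the knob fully home this point lies on the rod's tip.
- padlock: Bystander: black padlock lying flat, body 46 by 50 by 22 mm, steel shackle reaching 64 mm to +y from the origin, which is at bench level under the middle of the body.
- hinge: Bystander: silver butt hinge lying open, 74 mm (x) by 66 mm (y), 8 mm high; origin at bench level under its middle.
- wood_box: Bystander: small closed wooden box with a hook catch on its +x side, 75 mm (x) by 110 mm (y), 57 mm high; origin at bench level under its middle.
- keeper: Bystander: grey plastic latch plate (keeper), 34 mm (x) by 74 mm (y), 23 mm high; origin at bench level under its middle.
There are look-alikes about, which are no part of the job. Leave any turquoise or yellow look-alike of the part that bears knob_grip alone.

How it is judged (in metres and radians):
On the way, in this order (a step that is already met when the one before it is completed fails the run):
1. the collar is over the rod and lies flat on the latch case, while the knob is still off the rod (horizontal distance between collar_center and rod_foot below 0.004 m and z of collar_center in the frame of rod_foot below 0.012 m and angle between the z axis of collar_center and the z axis of latch, either way round below 0.1 rad and distance between knob_seat and rod_tip above 0.03 m), for 0.2 s.
2. the knob is fully on the rod, flat to flat (horizontal distance between knob_seat and rod_tip below 0.004 m and z of knob_seat in the frame of rod_tip below 0.002 m and angle between the x axis of knob_seat and the x axis of rod_tip, either way round below 0.35 rad and angle between the z axis of knob_seat and the z axis of rod_tip, either way round below 0.12 rad), for 0.1 s.
At the end, for the whole second after the job is handed in: Collar flat on the case round the rod (axis 4 mm, height 2 mm, tilt 0.1 rad); knob on flat to flat (axis 4 mm, bore end within 2 mm of the tip, yaw 0.35 rad); gripper still on it (over 4 N), steady, rod in over 5.5 of 7 mm, bolt drawn back over 11 mm (all of step 2 and horizontal distance between collar_center and rod_foot below 0.004 m and z of collar_center in the frame of rod_foot below 0.012 m and angle between the z axis of collar_center and the z axis of latch, either way round below 0.1 rad and value of joint push_rod above 0.0055 m and value of joint bolt above 0.011 m and contact force between the fingers and knob above 4 N and linear speed of knob below 0.02 m/s); the arm keeps its last pose, push and grip.
It fails at once if the padlock is moved more than 15 mm (distance of padlock from where it was at the start of the episode above 0.015 m).
It fails at once if the hinge is moved more than 15 mm (distance of hinge from where it was at the start of the episode above 0.015 m).
It fails at once if the wooden box is moved more than 15 mm (distance of wood_box from where it was at the start of the episode above 0.015 m).
It fails at once if the keeper plate is moved more than 15 mm (distance of keeper from where it was at the start of the episode above 0.015 m).
It also fails if it takes over 51 s, if anything falls off the work surface, if the arm or the gripper's body presses on something with over 40 N, if the wrist force passes 120 N, or if a joint passes its speed limit or range.

## Robot

A 6-joint arm with a two-finger parallel gripper is mounted at the origin on the work surface. World frame = base frame: x ahead of the robot, y to its left, z up, the work surface at z = 0. Lengths are in mm, angles in rad, forces in N, time in s.
With the tool pointing down it reaches from about 350 to 975 mm from the base axis. Payload 4.9 kg.
Tool frame: the origin (TCP) lies at the very end of the fingers, on their centre line; the grasp point (between the pads) lies 19 mm behind it; z points along the fingers, y is the direction in which the jaws open and shut (so a half turn about z gives the same grasp; the last joint's range is limited). The gripper opens to 85 mm and grips with 20 to 120 N. Pads are 22 mm wide; open, the fingers measure 114 mm over their backs; the gripper's body (76 mm by 85 mm) begins 54 mm behind the grasp point. The pads swing forward as they close: fully open they stand 13 mm farther back than shut.
Start: joints at [1.119, 0.053, 1.613, -0, 1.476, -0.119], TCP at [204.171, 590.691, 195.704] pointing down, gripper open.
Joint ranges: [-3.01, 3.01], [-1.01, 2.22], [0.06, 2.58], [-1.02, 4.17], [0.09, 2.62], [-3.14, 3.14]. Speed limits (rad/s): [2.57, 2.57, 3.14, 3.14, 3.14, 3.14].

## Interface

Orientations are given as a unit quaternion [w, x, y, z].
In Python, from workcell import * gives the robot as it stands. Calls block until the motion is done:
- move_ptp(position, orientation): joint-space move of the TCP to a pose.
- line_to(position, rotation=None, velocity=150, threshold=None): straight line of the TCP; rotation=None keeps the orientation; velocity is the mean speed in mm/s. With threshold (N) it stops when the force on the tool has changed by that much, and returns True; else False.
- move_joints(angles): joint-space move.
- set_gripper(opening, strength=None): finger opening in mm; strength is the grip in N (None keeps the last); returns when the fingers have stopped.
- sleep(seconds).
- inverse_kinematics(position, orientation): joint angles nearest the present ones, or None.
- snapshot(name): name is "side" or "top"; returns the picture (384x512x3 uint8, red, green, blue); there is no depth.
- calibration(name): a dict with "mtx" (3x3 intrinsics, pixels), "pose" (4x4, takes a point from camera to world coordinates). Camera axes: x right, y up, looking along -z (the intrinsics and any distortion apply to the point x, -y, -z); pixel columns grow to the right and rows downward; lengths in mm; the calibration is good to about 2 mm. A picture is of the moment at which its call begins. calibration takes no time and is no camera call.
A pose or a line that the arm cannot do raises Unreachable and nothing moves.
- hand_in(): hands the job in, once; it reports no verdict.
Readings, each from a call of its own:
- get_time(): time.
- get_joint_pos(): joint angles.
- get_dq(): joint speeds.
- get_effort(): joint torques, N m.
- get_tool_pos(): TCP position.
- get_ee_rot(): TCP orientation.
- get_ft_force(): force on the tool from outside, world axes, zero at the start.
- get_ft_torque(): the same for the moment, N m.
- get_gripper_width(): finger opening in mm.
Only numpy, scipy, OpenCV 4.12 (cv2) and the standard library are available. Lean on these libraries where they do the work, as an engineer would, in place of code of your own. Each camera call takes 0.05 s, during which the arm holds its last target.

## Working session

There is one attempt and no reset: what is moved stays moved. The work goes in short steps, each a Python script; the robot and the scene stay as the last script left them, time stands still between calls to the robot, and variables do not carry over. Pictures are saved under pics/ and viewed, and the job is handed in when it is done.

```bash
ls; mkdir -p pics
python3 - <<'E'
from workcell import *
import cv2
print(get_time())
for n in("side","top"):
    im=snapshot(n); cv2.imwrite(f"pics/{n}0.png",cv2.cvtColor(im,cv2.COLOR_RGB2BGR))
    c=calibration(n); print(n,c)
E
```

```text
pics
0.0
side {'mtx': array([[415.42805841,   0.        , 252.82305008],
       [  0.        , 415.42805841, 187.53705718],
       [  0.        ,   0.        ,   1.        ]]), 'pose': array([[ 8.43854332e-01,  3.41171886e-01, -4.14139603e-01,
         1.63827663e+02],
       [-5.36264072e-01,  5.10085912e-01, -6.72482868e-01,
        -6.78362463e+02],
       [-1.81854708e-02,  7.89565771e-01,  6.13396431e-01,
         7.42980936e+02],
       [ 0.00000000e+00,  0.00000000e+00,  0.00000000e+00,
         1.00000000e+00]])}
top {'mtx': array([[351.61883206,   0.        , 255.97576654],
       [  0.        , 351.61883206, 188.582103  ],
       [  0.        ,   0.        ,   1.        ]]), 'pose': array([[ 1.63143254e-02,  9.91640329e-01, -1.27997271e-01,
         4.70643972e+02],
       [-9.99813749e-01,  1.48591429e-02, -1.23155869e-02,
         2.26472557e+01],
       [-1.03107029e-02,  1.28174352e-01,  9.91698051e-01,
         1.09941671e+03],
       [ 0.00000000e+00,  0.00000000e+00,  0.00000000e+00,
         1.00000000e+00]])}
```

View pics/side0.png

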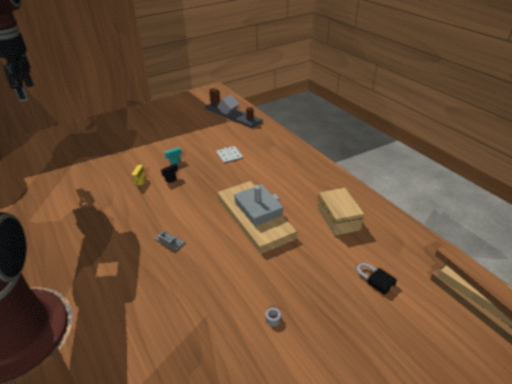

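View pics/top0.png

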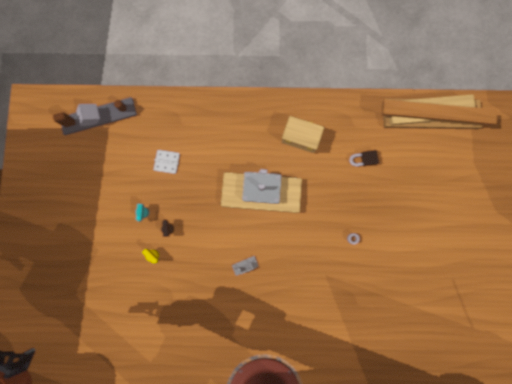

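The top picture shows these candidates:
- **Knob:** black at (167,229), turquoise at (141,212), yellow at (151,256). The black padlock at (370,158) could also be confused with it.
- **Collar:** the only ring is at (354,239).
- **Latch:** at (262,188).

I choose the black knob and the ring, and will check both in close crops.

Run:
```python
import cv2,numpy as np
s=cv2.imread('pics/side0.png');t=cv2.imread('pics/top0.png')
def crop(im,x,y,w,h,k): return cv2.resize(im[y:y+h,x:x+w],None,fx=k,fy=k,interpolation=cv2.INTER_CUBIC)
a=np.hstack([crop(t,145,212,40,30,10),crop(s,150,152,40,30,10)])
b=np.hstack([crop(t,334,224,40,30,10),crop(s,253,301,40,30,10)])
cv2.imwrite('pics/c1.png',np.vstack([a,b]))
cv2.imwrite('pics/c2.png',np.hstack([crop(t,215,160,100,60,4),crop(s,215,175,85,75,5)[:240*1+0,:400]] ) if 0 else crop(t,212,160,100,60,8))
cv2.imwrite('pics/c3.png',crop(s,215,175,90,75,8))
```

```text
(no output)
```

View pics/c1.png

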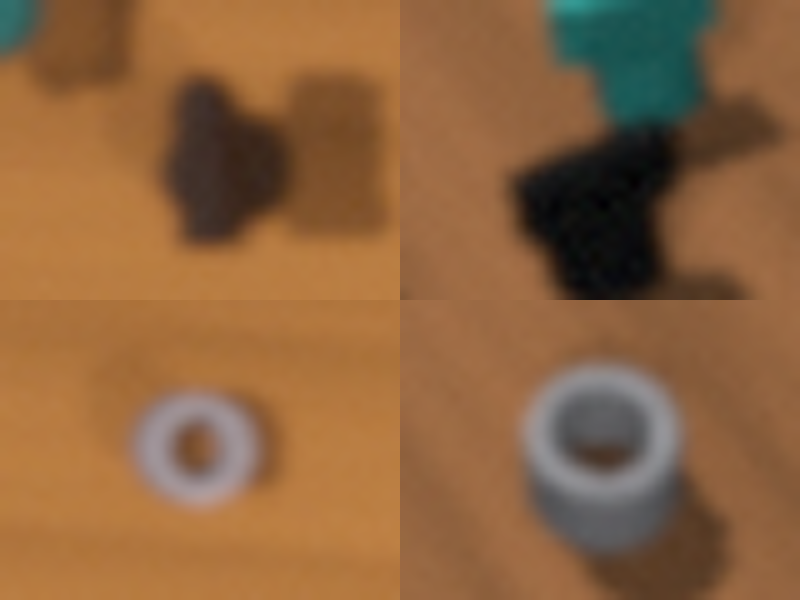

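View pics/c2.png

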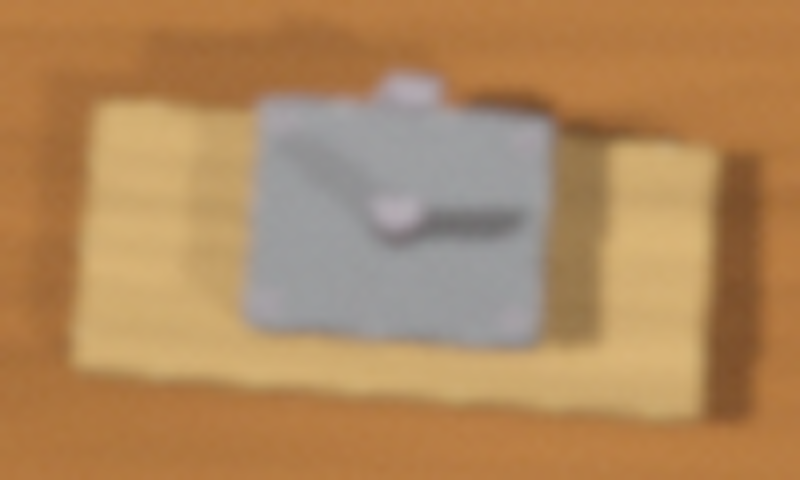

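View pics/c3.png

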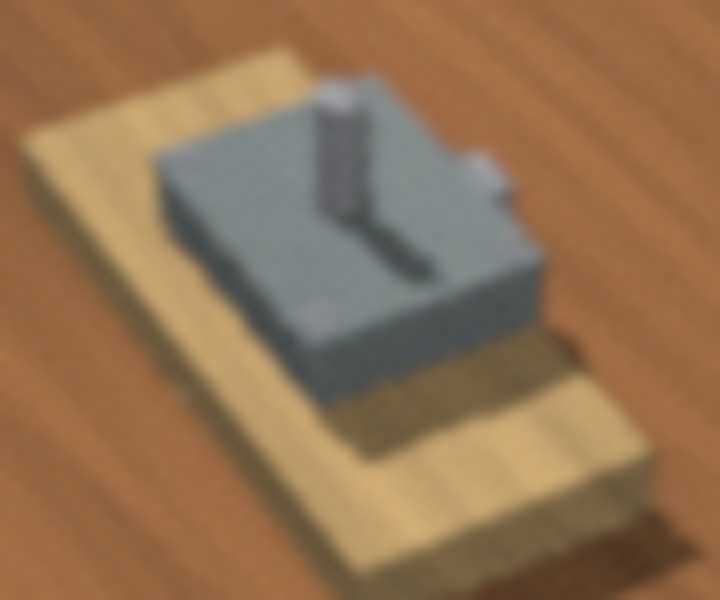

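The crops confirm the black knob (bar along image-vertical, hub below), with the turquoise one directly behind it in the side view. The ring is the collar. The latch bolt points up in the top image (world +x). Next I'll fit the poses.

```bash
cat > h.py <<'E'
import numpy as np,cv2
from workcell import *
from scipy.optimize import least_squares,minimize
C={n:calibration(n) for n in("side","top")}
def proj(n,P):
    P=np.atleast_2d(np.asarray(P,float)); T=np.linalg.inv(C[n]['pose'])
    c=P@T[:3,:3].T+T[:3,3]; c=c*[1,-1,-1]; q=c@C[n]['mtx'].T
    return q[:,:2]/q[:,2:]
def back(n,uv,z):
    M=C[n]['mtx'];d=np.linalg.inv(M)@[uv[0],uv[1],1];d=C[n]['pose'][:3,:3]@(d*[1,-1,-1]);o=C[n]['pose'][:3,3]
    return o+d*(z-o[2])/d[2]
def place(P,x,y,yaw,z=0):
    c,s=np.cos(yaw),np.sin(yaw);P=np.asarray(P,float)
    return np.c_[c*P[:,0]-s*P[:,1]+x,s*P[:,0]+c*P[:,1]+y,P[:,2]+z]
def circ(r,z,n=40):
    a=np.linspace(0,2*np.pi,n,endpoint=False);return np.c_[r*np.cos(a),r*np.sin(a),0*a+z]
def prism(xy,z0,z1):
    xy=np.asarray(xy,float);return np.vstack([np.c_[xy,0*xy[:,0]+z] for z in(z0,z1)])
HUB=np.vstack([circ(18,0),circ(18,22)])
BAR=prism([(-24,-8),(-24,8),(18,8),(30,1.5),(30,-1.5),(18,-8)],22,44)
def sil(n,parts,box,k,bl=0.6):
    # box x,y,w,h ; supersample k ; returns soft mask at k
    m=np.zeros((box[3]*k,box[2]*k),np.uint8)
    for P in parts:
        q=(proj(n,P)-[box[0],box[1]]+0.5)*k-0.5
        cv2.fillConvexPoly(m,cv2.convexHull(np.round(q*16).astype(np.int32).reshape(-1,1,2)),255,shift=4)
    return cv2.resize(cv2.GaussianBlur(m,(0,0),bl*k).astype(np.float32)/255,(box[2],box[3]),interpolation=cv2.INTER_AREA)
def save(name,im): cv2.imwrite('pics/'+name,cv2.cvtColor(im,cv2.COLOR_RGB2BGR))
def crop(im,x,y,w,h,k): return cv2.resize(im[y:y+h,x:x+w],None,fx=k,fy=k,interpolation=cv2.INTER_CUBIC)
E
cat > fit.py <<'E'
from h import *
I={n:cv2.cvtColor(cv2.imread(f'pics/{n}0.png'),cv2.COLOR_BGR2RGB).astype(np.float32) for n in C}
# latch
top=np.array([(260,97),(553,118),(540,345),(247,325)])/8+[212,160]-.44
for p in top: print('case top', back('top',p,58).round(1))
side=np.array([(375,76),(543,262),(313,345),(158,160)])/8+[215,175]-.44
for p in side: print('case side', back('side',p,58).round(1))
print('tip top',back('top',np.array([397,213])/8+[212,160]-.44,103),'side',back('side',np.array([338,97])/8+[215,175]-.44,103))
# collar
print('collar top face', back('top',(334+19.8-.45,224+14.8-.45),20), back('side',(253+20.2-.45,301+13-.45),20))
# knob
box={'top':(150,212,30,30),'side':(155,162,28,26)}
D={n:np.clip((90-I[n][b[1]:b[1]+b[3],b[0]:b[0]+b[2]].max(2))/40,0,1) for n,b in box.items()}
for n in D:print(n,D[n].sum())
def cost(p,ns=('top','side'),ret=0):
    t=0
    for i,n in enumerate(ns):
        t+=((sil(n,[place(HUB,*p),place(BAR,*p)],box[n],6)-D[n])**2).sum()
    return t
g=back('top',(166,228),33);print(g)
for ns in (('top','side'),('top',),('side',)):
  res=[]
  for y0 in np.arange(0,2*np.pi,np.pi/6):
    r=minimize(cost,[g[0],g[1],y0],args=(ns,),method='Nelder-Mead',options=dict(initial_simplex=[[g[0],g[1],y0],[g[0]+5,g[1],y0],[g[0],g[1]+5,y0],[g[0],g[1],y0+.3]]))
    res.append((r.fun,*r.x.round(3)))
  res.sort();print(ns,*res[:7],sep='\n ')
E
python3 fit.py
```

```text
case top [655.7  72.2  58. ]
case top [649.3 -37.8  58. ]
case top [563.9 -33.6  58. ]
case top [569.7  75.3  58. ]
case side [654.   72.6  58. ]
case side [644.8 -37.8  58. ]
case side [563.3 -30.5  58. ]
case side [569.6  74.3  58. ]
tip top [606.38432618  20.23875156 103.        ] side [606.13762539  20.63409342 103.        ]
collar top face [ 462.2864734  -261.58936931   20.        ] [ 461.16670203 -261.70315198   20.        ]
top 71.7
side 240.17499
[484.09410229 305.8679904   33.        ]
('top', 'side')
 (np.float64(73.05587768554688), np.float64(483.265), np.float64(307.587), np.float64(0.283))
 (np.float64(73.11099243164062), np.float64(483.317), np.float64(307.603), np.float64(0.28))
 (np.float64(73.21800994873047), np.float64(483.095), np.float64(307.593), np.float64(6.581))
 (np.float64(73.44426727294922), np.float64(483.07), np.float64(307.695), np.float64(6.587))
 (np.float64(73.52042388916016), np.float64(482.853), np.float64(307.028), np.float64(0.311))
 (np.float64(79.10514831542969), np.float64(483.525), np.float64(307.725), np.float64(3.505))
 (np.float64(79.300987
[... 706 characters left out ...]
4(307.031), np.float64(0.311))
('side',)
 (np.float64(13.32402229309082), np.float64(483.023), np.float64(308.316), np.float64(6.572))
 (np.float64(13.342266082763672), np.float64(483.04), np.float64(308.122), np.float64(6.558))
 (np.float64(13.400175094604492), np.float64(483.119), np.float64(308.349), np.float64(6.568))
 (np.float64(13.43166732788086), np.float64(483.128), np.float64(308.004), np.float64(0.312))
 (np.float64(13.445929527282715), np.float64(482.982), np.float64(307.895), np.float64(0.287))
 (np.float64(13.470575332641602), np.float64(482.828), np.float64(308.079), np.float64(0.306))
 (np.float64(18.67190933227539), np.float64(483.527), np.float64(308.52), np.float64(3.499))
```

```bash
sed -i "s|np.clip((90-I\[n\]\[b\[1\]:b\[1\]+b\[3\],b\[0\]:b\[0\]+b\[2\]\].max(2))/40,0,1)|np.clip((HI[n]-I[n][b[1]:b[1]+b[3],b[0]:b[0]+b[2]].max(2))/WD[n],0,1)|; s|^# knob|HI={'top':115,'side':90};WD={'top':40,'side':50}\nprint(I['top'][228,155:180].max(1),I['side'][172,155:183].max(1))|" fit.py; python3 fit.py | tail -26
```

```text
side 228.22
[484.09410229 305.8679904   33.        ]
('top', 'side')
 (np.float64(36.708717346191406), np.float64(483.028), np.float64(306.838), np.float64(0.266))
 (np.float64(36.78868103027344), np.float64(483.01), np.float64(306.631), np.float64(0.265))
 (np.float64(36.79086685180664), np.float64(483.082), np.float64(306.882), np.float64(0.27))
 (np.float64(37.01483154296875), np.float64(483.482), np.float64(306.924), np.float64(6.559))
 (np.float64(37.10969161987305), np.float64(483.387), np.float64(307.046), np.float64(6.563))
 (np.float64(43.31497573852539), np.float64(483.9), np.float64(307.493), np.float64(3.454))
 (np.float64(43.336753845214844), np.float64(483.899), np.float64(307.498), np.float64(3.454))
('top',)
 (np.float64(20.119176864624023), np.float64(483.625), np.float64(306.27), np.float64(6.427))
 (np.float64(20.202228546142578), np.float64(483.834), np.float64(306.426), np.float64(0.191))
 (np.float64(20.232526779174805), np.float64(483.349), np.float64(305.953), np.float64(0.191))
 (np.float64(21.178741455078125), np.float64(485.136), np.float64(306.342), np.flo
[... 266 characters left out ...]
4(306.485), np.float64(3.263))
('side',)
 (np.float64(13.254990577697754), np.float64(483.125), np.float64(308.082), np.float64(0.316))
 (np.float64(13.320453643798828), np.float64(483.1), np.float64(308.091), np.float64(6.606))
 (np.float64(13.353425979614258), np.float64(483.055), np.float64(308.129), np.float64(0.323))
 (np.float64(13.432516098022461), np.float64(483.017), np.float64(307.724), np.float64(6.594))
 (np.float64(13.480859756469727), np.float64(482.905), np.float64(308.106), np.float64(0.304))
 (np.float64(17.548500061035156), np.float64(483.824), np.float64(308.939), np.float64(3.52))
 (np.float64(17.622722625732422), np.float64(483.76), np.float64(308.844), np.float64(3.52))
```

```bash
cat >> h.py <<'E'
from scipy.spatial.transform import Rotation as R
def qd(phi):
    y=np.array([np.cos(phi),np.sin(phi),0]);z=np.array([0,0,-1.]);x=np.cross(y,z)
    q=R.from_matrix(np.c_[x,y,z]).as_quat();return [q[3],q[0],q[1],q[2]]
E
python3 - <<'E'
from h import *
for n,uv in(('turq',(141,212)),('yel',(151,256)),('keeper',(245,266)),('hinge',(167,161))):print(n,back('top',uv,20).round())
q=get_ee_rot();M=R.from_quat([q[1],q[2],q[3],q[0]]).as_matrix();print(M.round(2))
for p in((462,-262,100),(483,307,100),(609,20,160)):
  for a in (-1.57,-0.8,0,.8,1.57,2.3,3.14): 
    j=inverse_kinematics(p,qd(a));print(p,a,None if j is None else np.round(j,2))
E
```

```text
turq [532. 389.  20.]
yel [399. 351.  20.]
keeper [374.  65.  20.]
hinge [693. 316.  20.]
[[-0.95  0.33 -0.  ]
 [ 0.33  0.95 -0.  ]
 [ 0.   -0.   -1.  ]]
(462, -262, 100) -1.57 [-0.66 -0.09  1.92 -0.    1.31  0.91]
(462, -262, 100) -0.8 [-0.66 -0.09  1.92 -0.    1.31  0.14]
(462, -262, 100) 0 [-0.66 -0.09  1.92 -0.    1.31 -0.66]
(462, -262, 100) 0.8 [-0.66 -0.09  1.92 -0.    1.31 -1.46]
(462, -262, 100) 1.57 [-0.66 -0.09  1.92 -0.    1.31 -2.23]
(462, -262, 100) 2.3 [-0.66 -0.09  1.92 -0.    1.31 -2.96]
(462, -262, 100) 3.14 [-0.66 -0.09  1.92 -0.    1.31  2.49]
(483, 307, 100) -1.57 [ 0.44  0.01  1.82 -0.    1.31  2.01]
(483, 307, 100) -0.8 [ 0.44  0.01  1.82 -0.    1.31  1.24]
(483, 307, 100) 0 [ 0.44  0.01  1.82 -0.    1.31  0.44]
(483, 307, 100) 0.8 [ 0.44  0.01  1.82 -0.    1.31 -0.36]
(483, 307, 100) 1.57 [ 0.44  0.01  1.82 -0.    1.31 -1.13]
(483, 307, 100) 2.3 [ 0.44  0.01  1.82 -0.    1.31 -1.86]
(483, 307, 100) 3.14 [ 0.44  0.01  1.82 -0.    1.31 -2.7 ]
(609, 20, 160) -1.57 [-0.09  0.04  1.69 -0.    1.42  1.48]
(609, 20, 160) -0.8 [-0.09  0.04  1.69 -0.    1.42  0.71]
(609, 20, 160) 0 [-0.09  0.04  1.69 -0.    1.42 -0.09]
(609, 20, 160) 0.8 [-0.09  0.04  1.69 -0.    1.42 -0.89]
(609, 20, 160) 1.57 [-0.09  0.04  1.69 -0.    1.42 -1.66]
(609, 20, 160) 2.3 [-0.09  0.04  1.69 -0.    1.42 -2.39]
(609, 20, 160) 3.14 [-0.09  0.04  1.69 -0.    1.42  3.05]
```

Run:
```python
from h import *
p=[462,-261.7]
move_ptp([*p,90],qd(0)); print(get_time())
set_gripper(60,20); line_to([*p,5],velocity=120)
set_gripper(0,20); print(get_time(),get_gripper_width(),get_tool_pos())
set_gripper(50); move_ptp([*p,6],qd(-np.pi/2)); line_to([*p,4]); set_gripper(0,25)
print(get_time(),get_gripper_width(),get_tool_pos(),get_ft_force())
save('t1.png',snapshot('top'));save('s1.png',snapshot('side'))
```

```text
3.2417
5.075 0.2072705185809294 [ 461.98922799 -261.69752048    5.02695791]
7.7917 -0.1603951110562356 [ 462.00870059 -261.70836686    4.00990831] [ 0.32262855 -0.97508677  1.24095261]
```

Run:
```python
from h import *
s=cv2.imread('pics/s1.png');t=cv2.imread('pics/t1.png')
cv2.imwrite('pics/c4.png',np.hstack([crop(t,324,210,60,60,6),crop(s,243,281,60,60,6)]))
```

```text
(no output)
```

View pics/c4.png

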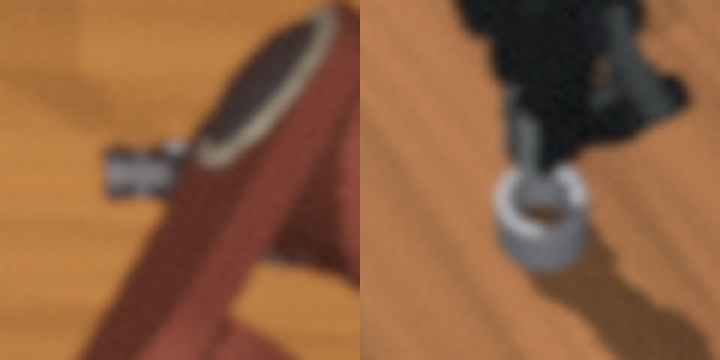

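Run:
```python
from h import *
print(get_gripper_width(),get_tool_pos(), proj('side',[get_tool_pos(),[462,-261.7,20],[462,-261.7,60]]))
s=cv2.imread('pics/s1.png')
cv2.imwrite('pics/c5.png',crop(s,243,270,60,50,12))
```

```text
-0.04807895834340665 [ 462.0065644  -261.70632197    4.01388167] [[272.99926608 318.03793139]
 [273.0858294  313.35814944]
 [273.32284544 301.16155143]]
```

View pics/c5.png

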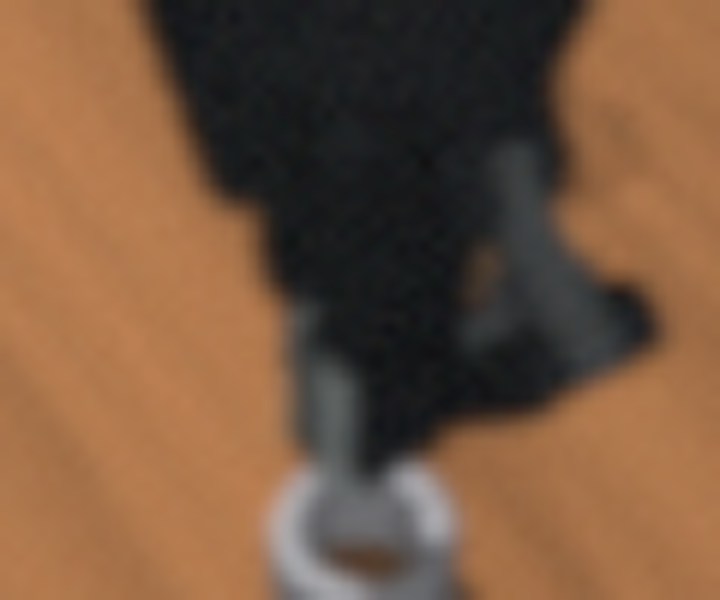

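Run:
```python
from h import *
print(get_gripper_width(),get_tool_pos(),get_ft_force(),get_ee_rot(),get_time())
line_to([462,-261.7,60]);a=snapshot('side')
set_gripper(60,25);print(get_gripper_width(),get_tool_pos(),get_ft_force(),get_time());b=snapshot('side')
print(proj('side',get_tool_pos()))
save('c6.png',np.hstack([crop(a,233,240,70,90,5),crop(b,233,240,70,90,5)]))
```

```text
-0.04807895834340665 [ 462.0065644  -261.70632197    4.01388167] [-0.24612988  0.30636297 -0.1589909 ] [7.73290585e-06 1.00000000e+00 5.44947684e-06 1.28357360e-05] 7.8917
60.13564539229036 [ 462.02976125 -261.72728163   60.01571062] [-0.49691231 -0.2674594  -0.10661462] 9.0667
[[273.35179803 301.144833  ]]
```

View pics/c6.png

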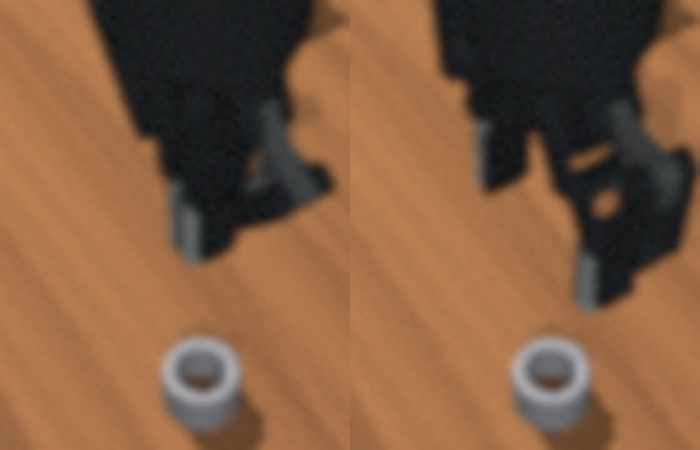

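Run:
```python
from h import *
a=snapshot('top');print(proj('top',[[462,-261.7,4],[462,-261.7,60],[462,-261.7,85],[462,-231.7,60],[462,-291.7,60]]))
for z in(60,72,85):print(back('side',(272.4,293),z))
save('c7.png',crop(a,310,205,80,60,10))
```

```text
[[352.01314611 238.38122702]
 [357.01268229 238.61682134]
 [359.42365572 238.7304342 ]
 [346.70247457 238.44612428]
 [367.33031691 238.78764136]]
[ 471.73956423 -244.34634058   60.        ]
[ 466.32954087 -251.9720197    72.        ]
[ 460.46868223 -260.23317208   85.        ]
```

View pics/c7.png

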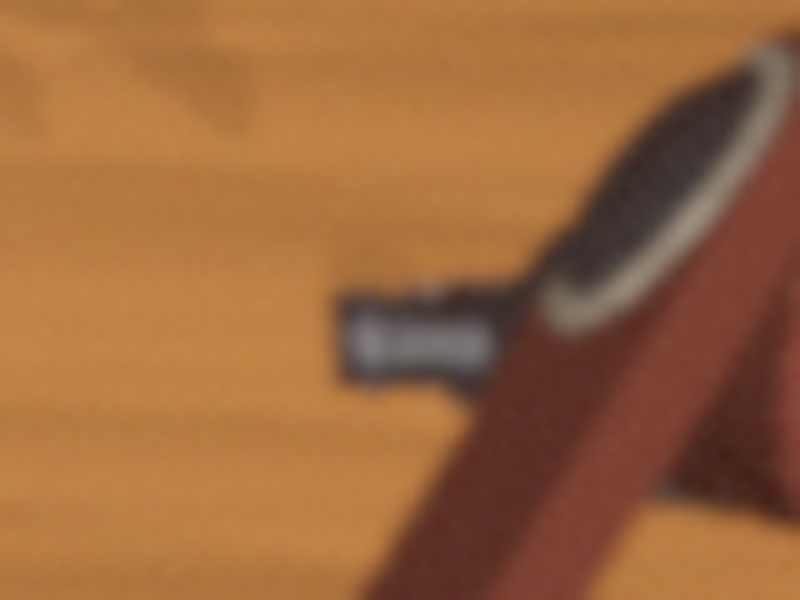

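Run:
```python
from h import *
p=[462,-261.7]
set_gripper(44,25); line_to([*p,8],velocity=150)
r=line_to([*p,-40],velocity=40,threshold=6)
z=get_tool_pos()[2];print(r,get_tool_pos(),get_ft_force(),get_time())
save('s2.png',crop(snapshot('side'),233,260,70,70,7))
```

```text
True [ 461.59937659 -261.42717993  -37.64800112] [-0.80328112  1.20939091  4.39879942] 11.0167
```

View pics/s2.png

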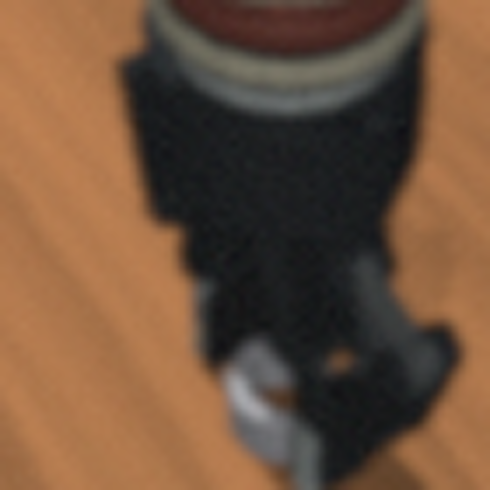

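Run:
```python
from h import *
p=[462,-261.7]
line_to([*p,-32],velocity=60)
set_gripper(0,20); print(get_gripper_width(),get_ft_force(),get_time())
set_gripper(44); move_ptp([*p,-32],qd(0)); set_gripper(0,40)
print(get_gripper_width(),get_ft_force(),get_tool_pos(),get_time())
line_to([*p,30],velocity=150)
print(get_gripper_width(),get_ft_force(),get_tool_pos(),get_time())
b=snapshot('side');save('s3.png',crop(b,233,240,70,80,7))
```

```text
30.505691260496537 [0.16965989 0.59213148 1.12196703] 11.5917
29.93614153146811 [ 0.78142549 -0.17463671  1.61287773] [ 462.24125565 -261.88195499  -31.75593323] 13.5417
29.68375272582678 [-0.10599971 -0.11128175 -1.86872897] [ 461.63541809 -261.43328466   29.47893424] 14.1083
```

View pics/s3.png

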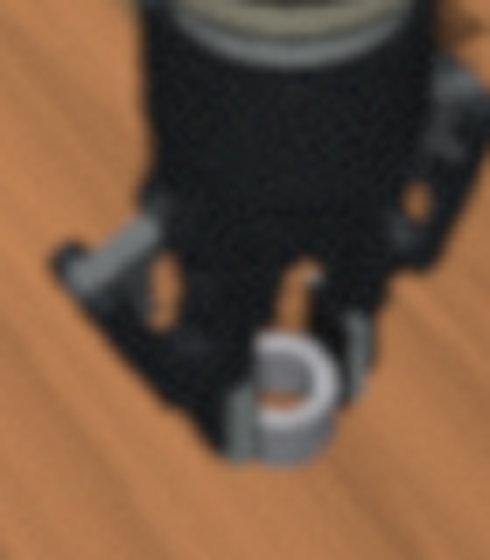

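Run:
```python
from h import *
line_to([462,-261.7,85],velocity=200)
move_ptp([608.9,19.9,85],qd(0)); sleep(.2)
print(get_tool_pos(),get_ft_force(),get_time())
a=snapshot('side');b=snapshot('top');save('sA.png',a);save('tA.png',b)
save('c8.png',np.hstack([crop(a,225,150,75,85,7)[:, :],]));save('c9.png',crop(b,230,155,70,60,10))
P=get_tool_pos()
for n in C: print(n,proj(n,[[P[0],P[1],P[2]+32+d] for d in(0,20)]),proj(n,[[608.9,19.9,103],[608.9,19.9,58]]))
```

```text
[608.76998624  18.60337474  85.04943133] [ 0.03692282 -0.52236144 -0.12360798] 15.9917
side [[258.02954185 182.1688637 ]
 [257.94443572 175.70360474]] [[257.88919541 186.4600436 ]
 [258.07552078 200.23034219]]
top [[261.67429668 184.63584651]
 [261.71598273 183.62790748]] [[261.31610325 185.31541781]
 [261.24453719 187.38490978]]
```

View pics/c8.png

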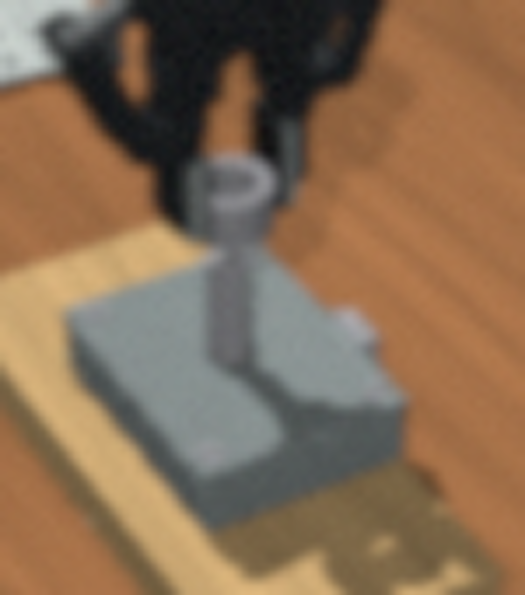

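View pics/c9.png

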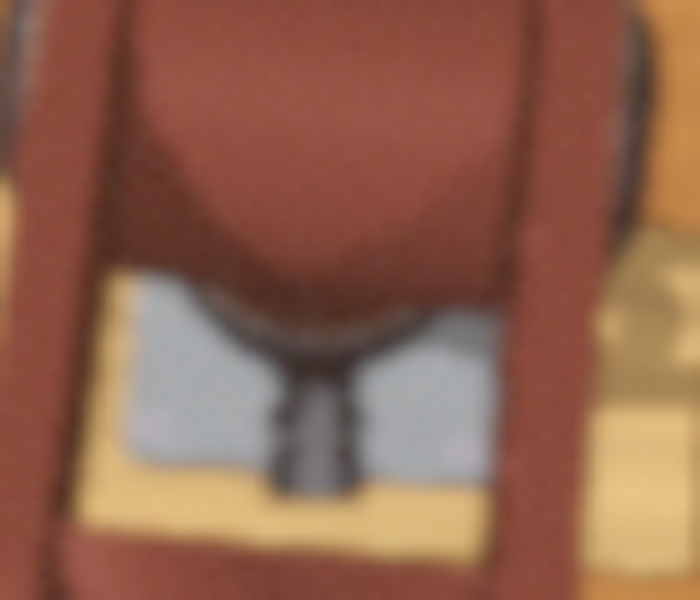

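Run:
```python
from h import *
print(get_tool_pos(),get_joint_pos(),get_time())
I={n:cv2.imread(f'pics/{n}0.png').astype(float) for n in C}
# D section
a=np.linspace(np.arccos(3/9),2*np.pi-np.arccos(3/9),60)
D=np.c_[9*np.cos(a),9*np.sin(a)]
ROD=prism(D,58,103)
yaw=-.05
for r in (186,190,194,197):
  q=proj('side',place(ROD,608.9,19.9,yaw)); h=cv2.convexHull(q.astype(np.float32))[:,0]
  xs=[]
  for i in range(len(h)):
    p0,p1=h[i],h[i-1]
    if (p0[1]-r)*(p1[1]-r)<0: xs.append(p0[0]+(p1[0]-p0[0])*(r-p0[1])/(p1[1]-p0[1]))
  print(r,sorted(xs), I['side'][r,250:266].mean(1).round())
q=proj('top',place(prism(D,103,103),608.9,19.9,yaw));print('top tip model',q.min(0),q.max(0))
print(I['top'][180:194,257:268].mean(2).round())
q=proj('side',place(prism(D*8/9,103,103),608.9,19.9,yaw));print('side tip model',q.min(0),q.max(0))
print(I['side'][182:192,250:266].mean(2).round())
```

```text
[608.88607471  18.95674106  85.1531245 ] [-9.09564596e-02  1.06733074e-01  1.74620495e+00 -5.23112841e-05
  1.28839625e+00 -8.94663587e-02] 16.0917
186 [np.float32(254.41403), np.float32(258.83542)] [161. 160. 156. 155. 156. 159. 162. 155. 150. 141. 137. 137. 134. 131.
 121. 114.]
190 [np.float32(254.38783), np.float32(260.64035)] [133. 134. 132. 129. 112. 100.  98. 102.  99. 100. 103. 116. 131. 135.
 139. 138.]
194 [np.float32(254.46864), np.float32(260.67416)] [134. 136. 134. 129. 115. 101.  99.  99.  99.  97. 100. 115. 130. 136.
 138. 138.]
197 [np.float32(254.52924), np.float32(260.69952)] [134. 134. 136. 129. 116.  99.  98.  99.  99.  95. 101. 118. 133. 136.
 137. 140.]
top tip model [258.17021131 184.08887201] [264.46254196 188.43398028]
[[154. 157. 159. 159. 159. 159. 159. 158. 159. 160. 158.]
 [151. 155. 158. 159. 158. 158. 159. 159. 159. 158. 159.]
 [148. 151. 154. 157. 158. 159. 159. 159. 159. 157. 159.]
 [146. 148. 152. 154. 157. 157. 159. 158. 158. 157. 158.]
 [146. 151. 158. 161. 161. 164. 164. 160. 157. 156. 157.]
 [148. 157. 167. 172. 172. 173. 172. 160. 151. 148. 148.
[... 688 characters left out ...]
. 113.
  110. 113.]
 [159. 157. 150. 137. 126. 125. 124. 120. 117. 119. 123. 127. 123. 117.
  112. 111.]
 [159. 158. 154. 149. 145. 146. 147. 143. 137. 134. 135. 135. 131. 125.
  115. 112.]
 [161. 160. 156. 155. 156. 159. 162. 155. 150. 141. 137. 137. 134. 131.
  121. 114.]
 [157. 157. 152. 148. 147. 152. 158. 159. 152. 140. 134. 136. 136. 135.
  129. 123.]
 [149. 146. 140. 134. 126. 127. 134. 143. 138. 125. 121. 129. 137. 138.
  135. 130.]
 [136. 136. 131. 127. 113. 105. 112. 115. 114. 110. 109. 122. 135. 137.
  138. 134.]
 [133. 134. 132. 129. 112. 100.  98. 102.  99. 100. 103. 116. 131. 135.
  139. 138.]
 [134. 136. 134. 128. 113. 101.  98. 101. 100.  98. 101. 115. 129. 134.
  138. 138.]]
```

Run:
```python
from h import *
print(get_tool_pos())
line_to([608.9,19.9,76],velocity=60); sleep(.2); print(get_tool_pos(),get_ft_force())
r=line_to([608.9,19.9,62],velocity=30,threshold=4)
print(r,get_tool_pos(),get_ft_force(),get_time())
a=snapshot('side');save('c10.png',crop(a,225,150,75,75,8))
```

```text
[608.88607471  18.95674106  85.1531245 ]
[609.02501948  19.95865645  76.12692054] [-0.6044224   0.47190193  0.3721498 ]
False [608.8180397   19.90714098  61.81533081] [ 0.52787937  0.87458034 -0.46954335] 17.2083
```

View pics/c10.png

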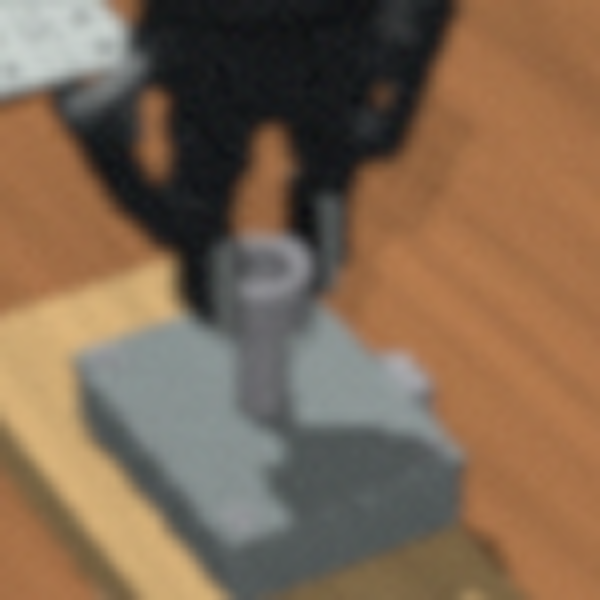

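Run:
```python
from h import *
r=line_to([608.9,19.9,22],velocity=50,threshold=5)
print(r,get_tool_pos(),get_ft_force(),get_time())
if r and get_tool_pos()[2]<30:
    set_gripper(46); line_to([608.9,19.9,90],velocity=150)
    a=snapshot('side');save('c11.png',crop(a,225,150,75,75,8)); print(get_time())
```

```text
True [608.1134198   20.1135331   26.12265173] [-0.72079343 -0.05777872  4.03630807] 17.9333
18.875
```

View pics/c11.png

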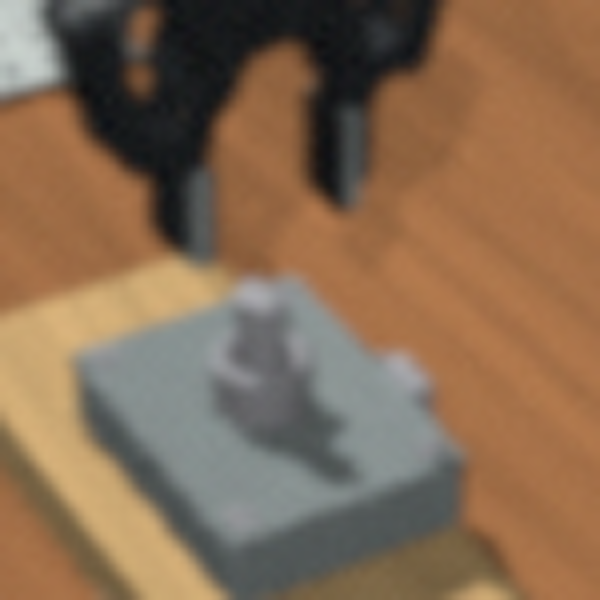

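The picture shows the collar flat on the case round the rod, and contact came at the expected height. Next I centre the knob lengthwise with a light pinch on the bar ends.

Run:
```python
from h import *
y=.27;d=np.array([np.cos(y),np.sin(y)]);c=np.array([483.,307.])+3*d
line_to([608.9,19.9,110],velocity=250)
move_ptp([*c,40],qd(y)); set_gripper(72,20); line_to([*c,-13],velocity=100)
set_gripper(0,20); sleep(.1)
print(get_gripper_width(),get_tool_pos(),get_ft_force(),get_time())
a=snapshot('side');save('c12.png',crop(a,130,125,80,70,9))
```

```text
53.100204839452026 [486.64040871 308.20412392 -11.66282746] [-1.20528364 -0.28857762  6.69688875] 21.8167
```

View pics/c12.png

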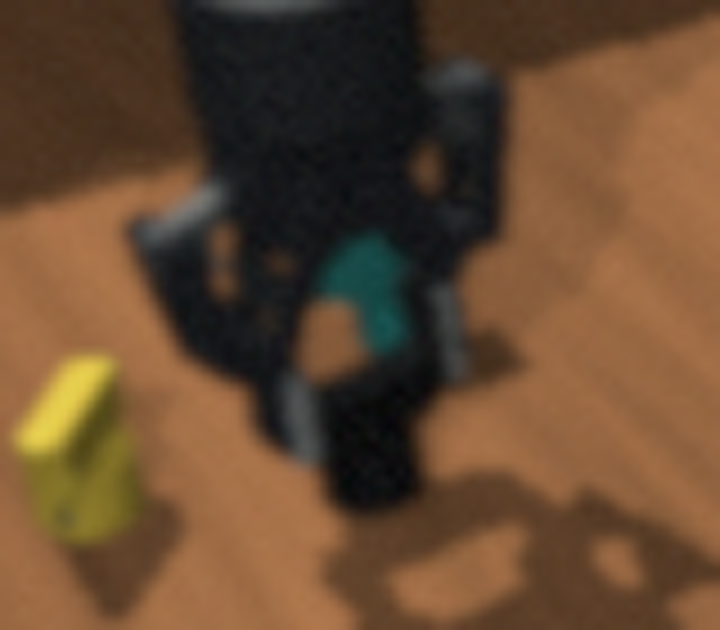

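Run:
```python
from h import *
y=.27;d=np.array([np.cos(y),np.sin(y)])
P=get_tool_pos();print(P,get_ft_force()); k=P[:2]-3*d
set_gripper(70); line_to([*P[:2],22],velocity=150)
move_ptp([*k,22],qd(y+np.pi/2)); set_gripper(28)
r=line_to([*k,-25],velocity=40,threshold=4)
print(k,r,get_tool_pos(),get_ft_force(),get_gripper_width(),get_time())
a=snapshot('side');save('c13.png',crop(a,130,125,80,70,9))
```

```text
[486.64617235 308.21289544 -11.64883469] [-1.23936803 -1.11307897  6.0318022 ]
[483.75485966 307.41270113] True [483.43617372 307.25232649 -13.91753464] [-1.12451368 -0.34160218  5.23671478] 28.089250640983572 25.2917
```

View pics/c13.png

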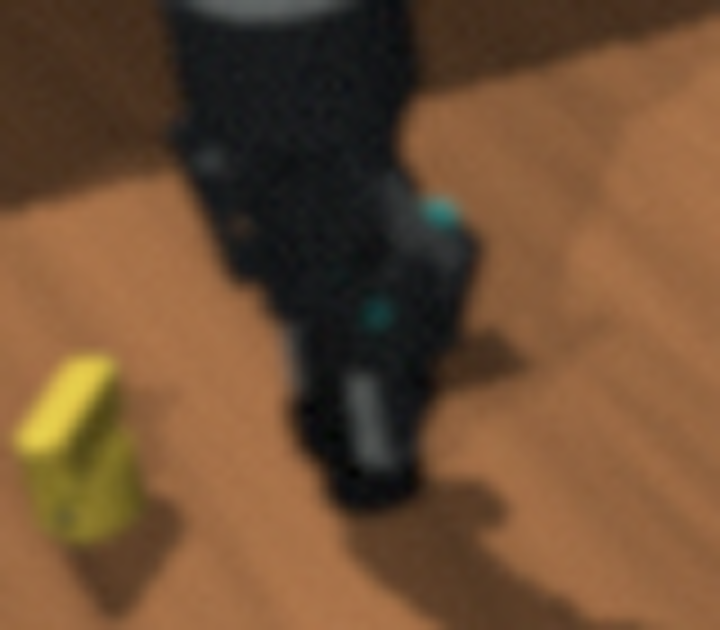

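Run:
```python
from h import *
y=.27
P=get_tool_pos(); k=[483.75,307.41]
line_to([*k,-11],velocity=30); set_gripper(0,80); sleep(.1)
print(get_gripper_width(),get_tool_pos(),get_ft_force(),get_time())
z0=get_tool_pos()[2]
line_to([*k,104],velocity=200); print(get_gripper_width(),get_time())
move_ptp([608.9,19.9,104],qd(-.05+np.pi/2)); sleep(.5)
print(get_gripper_width(),get_tool_pos(),get_ft_force(),get_time())
a=snapshot('side');b=snapshot('top');save('sB.png',a);save('tB.png',b)
save('c14.png',crop(a,220,140,80,80,9)[:590])
```

```text
14.089265319805943 [483.6880763  307.35624232 -11.14396759] [0.71964911 0.771765   0.0452747 ] 25.9833
14.122925698752773 26.7083
14.356066063935257 [608.90953465  20.15852077 104.10650535] [-1.32596848 -0.08242354 -1.70968879] 28.4
```

View pics/c14.png

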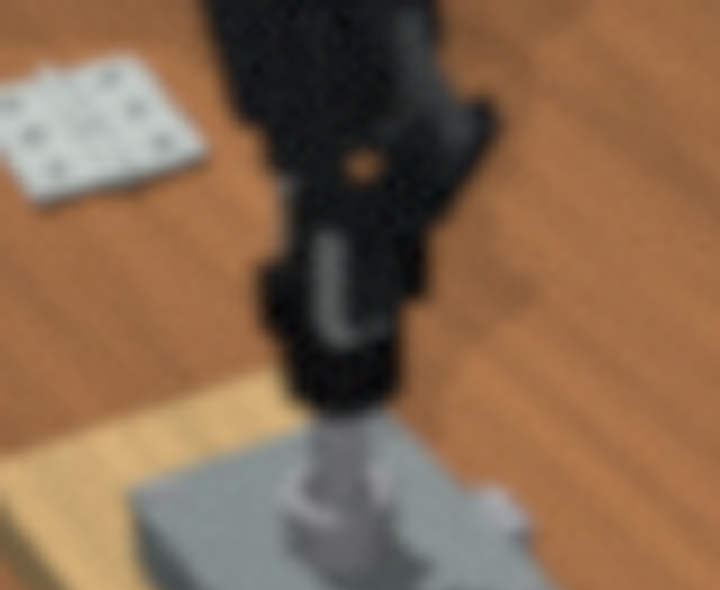

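Run:
```python
from h import *
im=cv2.imread('pics/sB.png');k=9;box=(220,140)
outs=[]
for yaw in(-.05,-.05+np.pi):
    c=crop(im,*box,55,60,k).copy()[150:]
    for P,col in((HUB,(0,255,0)),(BAR,(0,0,255))):
        q=(proj('side',place(P,608.9,20.1,yaw,115))-box+.5)*k-.5-[0,150]
        cv2.polylines(c,[cv2.convexHull(q.astype(np.int32).reshape(-1,1,2))],True,col,1)
    outs.append(cv2.convertScaleAbs(c,alpha=1.6,beta=30)[:, 130:])
cv2.imwrite('pics/c15.png',np.hstack(outs))
```

```text
(no output)
```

View pics/c15.png

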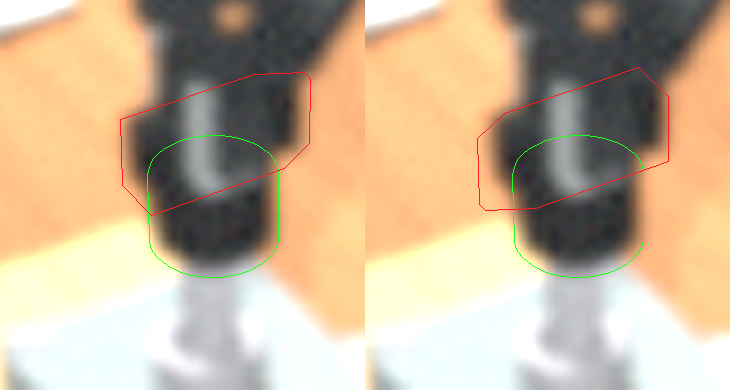

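Run:
```python
from h import *
q=[608.9,19.9]
line_to([*q,95],velocity=60); sleep(.15); print(get_tool_pos(),get_ft_force())
r=line_to([*q,79],velocity=25,threshold=3)
print(r,get_tool_pos(),get_ft_force(),get_ft_torque(),get_time())
a=snapshot('side');save('c16.png',crop(a,220,150,80,65,9))
```

```text
[608.91466198  19.84955021  94.9638457 ] [ 0.00938585  0.99390066 -1.16413508]
True [609.32009257  19.84990742  89.66737889] [1.3451798  0.21978373 2.87778042] [-0.09247565 -0.11454873 -0.04257116] 29.3167
```

View pics/c16.png

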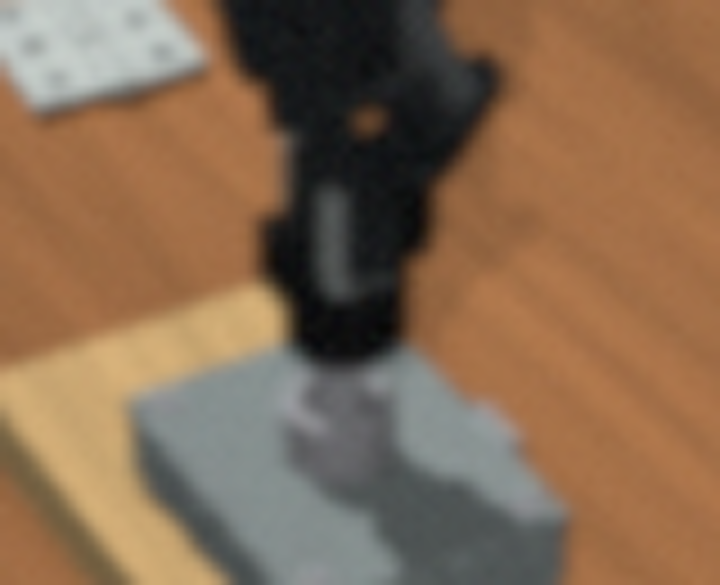

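Run:
```python
from h import *
b=np.array([608.9,19.9])
for o in((.8,0),(.8,.8),(1.5,0),(0,.8),(.8,-.8)):
    q=b+o
    line_to([*q,93.5],velocity=40); sleep(.1)
    f0=get_ft_force()
    r=line_to([*q,82],velocity=25,threshold=3.5)
    P=get_tool_pos();print(o,r,P.round(2),(get_ft_force()-f0).round(1),round(get_time(),2))
    if not r or P[2]<86: break
```

```text
(0.8, 0) True [609.51  19.92  89.68] [0.7 0.1 3.8] 30.02
(0.8, 0.8) True [609.61  20.7   89.77] [ 1.1 -0.4  3.9] 30.66
(1.5, 0) True [610.29  19.89  89.75] [ 0.2 -0.5  5.2] 31.3
(0, 0.8) True [608.79  20.71  89.75] [-0.6 -0.3  2.8] 31.94
(0.8, -0.8) True [609.58  19.11  89.72] [0.1 0.1 3.1] 32.59
```

Run:
```python
from h import *
k=10;outs=[]
for f,box,pose in(('side0',(152,155),(483.4,307.2,.27,0)),('sB',(233,150),(608.91,20.16,-.05,115.1))):
    im=cv2.imread(f'pics/{f}.png')
    c=crop(im,*box,38,40,k).copy()
    c=cv2.convertScaleAbs(c,alpha=1.0,beta=20)
    for P,col in((HUB,(0,255,0)),(BAR,(0,0,255))):
        q=(proj('side',place(P,*pose))-box+.5)*k-.5
        cv2.polylines(c,[cv2.convexHull(q.astype(np.int32).reshape(-1,1,2))],True,col,1)
    outs.append(c)
cv2.imwrite('pics/c17.png',np.hstack(outs))
```

```text
(no output)
```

View pics/c17.png

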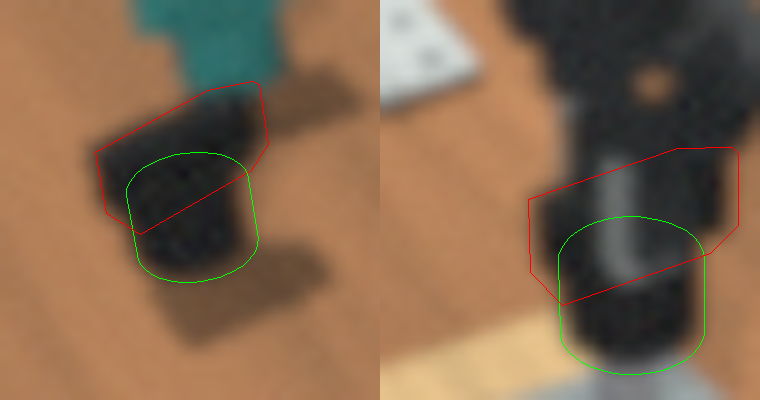

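Run:
```python
from h import *
b=np.array([609.2,20.0])
line_to([*b,93],velocity=60); sleep(.05); f0=get_ft_force()[2]
line_to([*b,88],velocity=40)
th=0;log=[];hit=False;t0=get_time()
while get_time()-t0<6:
    r=0.75*th/(2*np.pi)
    if r>2.8: break
    o=r*np.array([np.cos(th),np.sin(th)])
    line_to([*(b+o),88],velocity=25)
    P=get_tool_pos();f=get_ft_force();log.append([get_time(),*o,*P,f[0],f[1],f[2]-f0])
    if f[2]-f0<2 and P[2]<88.7 and len(log)>1: hit=True;break
    th+=min(1.2,1.2/max(r,.3))
print(hit,get_time());print(np.array(log).round(1))
```

```text
True 35.4167
[[ 3.340e+01  0.000e+00  0.000e+00  6.095e+02  2.000e+01  8.850e+01
   8.000e-01 -5.000e-01  4.600e+00]
 [ 3.370e+01  1.000e-01  1.000e-01  6.095e+02  2.000e+01  8.820e+01
   4.000e-01  6.000e-01  5.000e+00]
 [ 3.390e+01 -2.000e-01  2.000e-01  6.094e+02  2.010e+01  8.820e+01
   1.600e+00 -6.000e-01  5.100e+00]
 [ 3.420e+01 -4.000e-01 -2.000e-01  6.093e+02  2.000e+01  8.830e+01
   1.600e+00 -3.000e-01  5.200e+00]
 [ 3.440e+01  1.000e-01 -6.000e-01  6.092e+02  1.980e+01  8.790e+01
   1.100e+00  1.900e+00  5.600e+00]
 [ 3.470e+01  7.000e-01 -2.000e-01  6.094e+02  1.980e+01  8.770e+01
  -9.000e-01  1.000e+00  6.100e+00]
 [ 3.490e+01  5.000e-01  7.000e-01  6.095e+02  2.010e+01  8.790e+01
  -1.100e+00 -1.500e+00  5.500e+00]
 [ 3.520e+01 -5.000e-01  9.000e-01  6.090e+02  2.050e+01  8.820e+01
   9.000e-01 -1.300e+00  5.300e+00]
 [ 3.540e+01 -1.100e+00 -2.000e-01  6.070e+02  1.970e+01  8.690e+01
   4.000e-01 -6.000e-01  4.000e-01]]
```

Run:
```python
from h import *
print(get_tool_pos(),get_ft_force())
q=[608.0,19.8]
r=line_to([*q,78],velocity=30,threshold=5)
print(r,get_tool_pos(),get_ft_force(),get_time())
a=snapshot('side');save('c18.png',crop(a,220,150,80,65,9))
```

```text
[606.98065671  19.73861542  86.85327505] [ 0.40246309 -0.59866413 -0.32775482]
False [607.22790886  19.72559152  76.98142912] [-1.00985555 -1.24076454 -1.69971047] 35.9
```

View pics/c18.png

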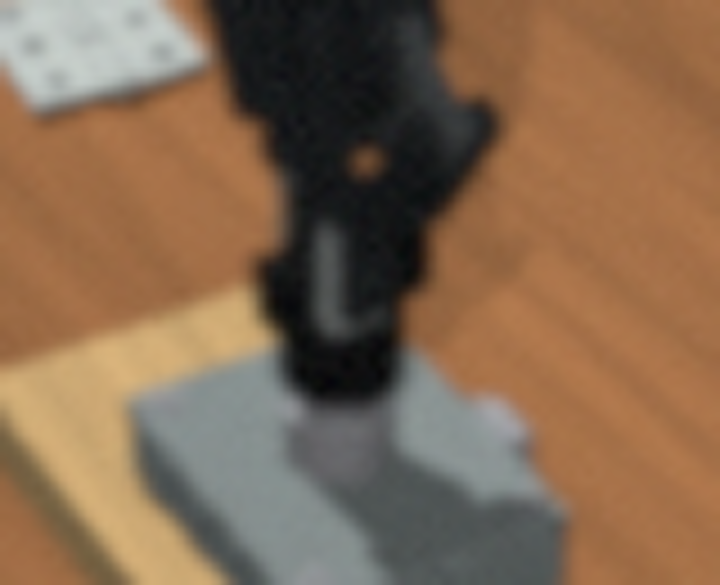

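Run:
```python
from h import *
set_gripper(0,110)
q=[607.8,19.8]
r=line_to([*q,58],velocity=25,threshold=24)
print(r,get_tool_pos(),get_ft_force(),get_time())
sleep(.5);print(get_tool_pos(),get_ft_force(),get_gripper_width(),get_time())
a=snapshot('side');save('sC.png',a);save('c19.png',crop(a,220,150,80,65,9))
```

```text
True [607.87054586  19.24950796  67.54807902] [-3.06447861 -0.34272954  7.55267483] 36.7417
[607.86796778  19.25675616  67.66526896] [-2.64697705 -0.80208727  7.44617131] 13.677695572205915 37.2417
```

View pics/c19.png

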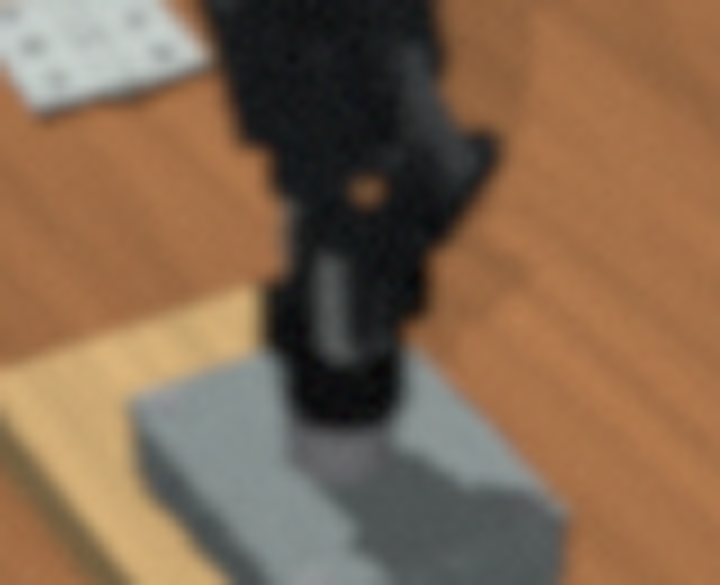

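Run:
```python
from h import *
for z in(66.5,65.5,64.5):
    r=line_to([607.8,19.8,z],velocity=10,threshold=25); sleep(.3)
    f=get_ft_force();print(z,r,get_tool_pos(),f,get_time())
    if f[2]>16: break
a=snapshot('side');save('sD.png',a);save('c20.png',crop(a,220,150,80,65,9))
```

```text
66.5 False [607.93388876  19.38708679  68.40506858] [-7.80332173 -3.21952023  7.37464061] 38.025
65.5 False [607.94634782  19.38332337  67.57023448] [-7.09619125 -3.26053141  8.05770005] 38.575
64.5 False [608.02442957  19.34675121  67.14552677] [-7.63096913 -3.11844717  9.85124694] 39.125
```

View pics/c20.png

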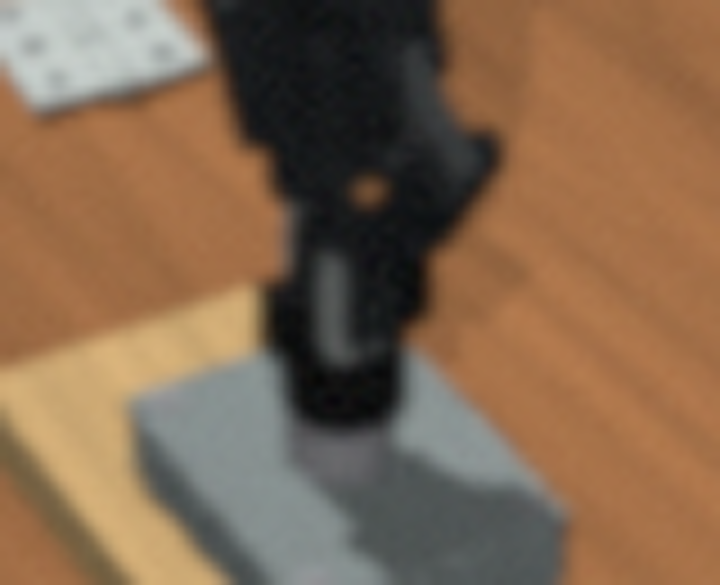

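Run:
```python
from h import *
for x,y,z in((606.9,19.4,63.0),(606.9,19.4,61.5),(606.9,19.4,60.)):
    r=line_to([x,y,z],velocity=10,threshold=25); sleep(.3)
    f=get_ft_force();print(z,r,get_tool_pos(),f,get_gripper_width(),get_time())
    if f[2]>15: break
a=snapshot('side');save('sE.png',a);b=snapshot('top');save('c21.png',np.hstack([crop(a,220,150,80,65,6),crop(b,240,160,50,65,6)]))
```

```text
63.0 False [608.07715718  19.32904718  67.04275508] [-8.11004125 -2.86755628 13.64288403] 13.553959537003426 39.8083
61.5 False [608.17895564  19.32985531  66.94978533] [-11.9328744   -2.40085632  19.14623127] 13.72087462354305 40.4083
```

View pics/c21.png

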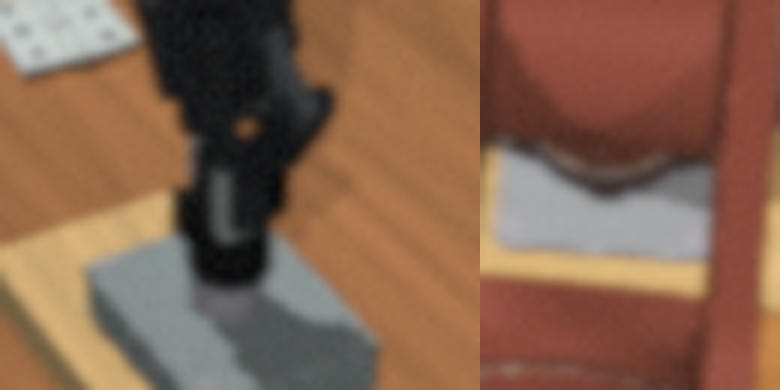

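Run:
```python
from h import *
q=get_ee_rot();print(R.from_quat([q[1],q[2],q[3],q[0]]).as_matrix().round(3)[:,2],get_tool_pos(),get_ft_force(),get_dq().round(4),get_gripper_width())
save('c22.png',crop(cv2.imread('pics/sE.png')[:,:,::-1].copy(),245,175,60,45,13))
```

```text
[-0.013 -0.002 -1.   ] [608.19590585  19.33502319  66.96299918] [-12.0245872   -2.56703158  19.70379393] [-0.0009  0.0008  0.0003  0.0003 -0.0026  0.0013] 13.491375719679949
```

View pics/c22.png

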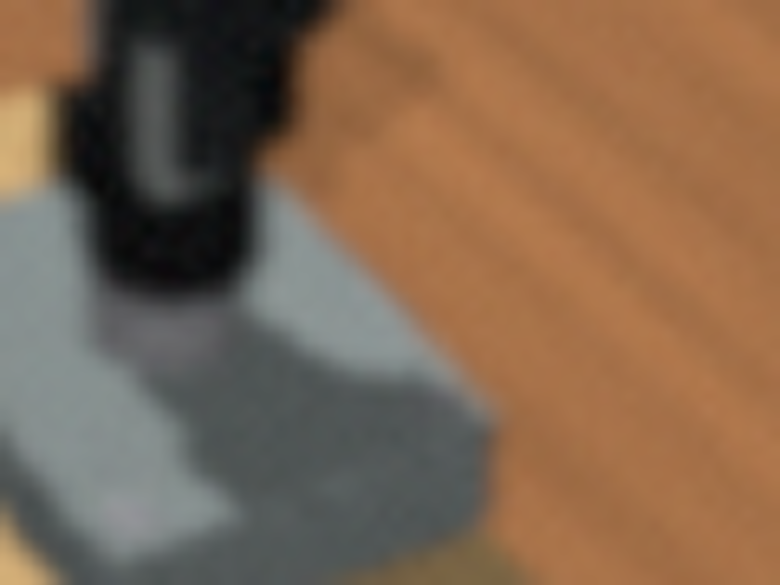

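The picture shows the bolt, which used to project at about the case's right edge, now drawn in. The hub sits on the collar with no gap, the tool is vertical to 0.013 rad, and the arm is at rest. Handing in.

Run:
```python
from workcell import *
hand_in();print(get_time(),get_ft_force(),get_gripper_width())
```

```text
the job is handed in; nothing more can be done
the job is handed in; nothing more can be done
```

The collar is flat on the latch case, and the black knob is on the rod, nose toward the bolt side. I handed in with the gripper still holding it down on the collar. There was no verdict, so what follows rests on my own last checks, at about 40.4 s of the 51 s.

**Last checks**
- **Knob down:** the tool stopped hard at z = 66.95 mm, where I expected the knob to meet the collar (67 mm). The down force rose from 10 to about 19.5 N with almost no further travel.
- **Rod and bolt:** the stop height implies the rod is in about 7 mm. In the side picture the bolt no longer shows outside the case, and I see no gap between hub and collar.
- **Hold:** the tool was vertical to 0.013 rad, the arm was still, and the last grip command was 110 N.

**What did not go to plan**
- **Finger height:** the fingertips were 36–38 mm higher than the reported tool position. The first collar grasps closed above it, so I found the true height by touching the bench.
- **Fitting the knob:** the first six tries at pushing the knob on stopped on the rod's end, and a small spiral search found the fit.
- **Pushing down:** the first press stopped about 0.6 mm short of the collar, so I pressed further.
- **Sideways push:** about 12 N remains in x, because the arm gives way and the commanded pose is a little off.
- **Width reading:** the gripper reads about 2 mm under true size (13.5–14 mm on the 16 mm bar, 30 mm on the 32 mm collar).

I kept clear of the padlock, hinge, box, keeper and the two look-alike knobs, but did not re-measure their positions at the end.

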